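# Lock the last quarter-turn stud on a freezer control unit

### The job

Take the red quarter-turn stud out of the blue stand, put it into the empty well of the freezer control unit, press it down against the spring and turn it clockwise (seen from above) a quarter turn until it locks, with its steel flange level with the rim of the black bezel, and let go. The catch is plastic: feel for its slot with less than 35 N until the pin drops in, and after that never force the stud against the unit with more than 60 N in all (the spring needs only about 12 N); leave the black worn stud, the food tray and the thermometer where they are.

Things in the scene. Friction and masses are not known exactly. Their poses are not given: they have to be found in the camera images.
- stud: Loose red stud, 50 to 100 g. Origin: centre of the underside of its steel flange (diameter 32, z 0 to 3); z points up, away from the tip. Shaft below: diameter 12 to z = -25.5, the last 6 tapering to 7. Same after half a turn. Starts hanging in either hole of the stand, flange on the stand's top, at any yaw. Set into the well by hand its flange first rests about 13 above the lid.
- stud_wing (a point): Grip point in the stud's red wing, on its axis, 31 above the flange underside. The wing is 40 long (stud x), 12 thick (stud y), 12 to 44 above the flange underside, on a neck of diameter 16. Keep the fingertips 12 or more above the flange underside, so that they clear the bezel when the stud is pressed in.
- stud_pin (a point): Centre of the stud's square steel cross pin, 15.5 below the flange underside: 5 by 5, sharp-edged, along stud x (the same direction as the wing), sticking out to 11 either side of the axis.
- unit: Fixed grey control unit, aluminium lid, 160 (x) by 240 (y) by 70 high, origin at the centre of its underside, z up. Three lid corners carry red studs already locked (fixed, tops 120 above the table, wings along unit y); the fourth corner, (-45, +75) in its frame, has the empty well. Black lines by the well show unit x (pin enters about so), red dots unit y (wing when locked about so).
- well (a point): Centre of the empty well at the lid's top, 70 above the table, axes as the unit's; lid hole diameter 27. Flange underside above this point: about 13 = pin resting on the catch, not in its slot; 11.5 = pin in the slot, touching the spring; less than 3 = pin below the catch, free to turn; 0 = hard bottom (aim for 0.5 to 2.5); 6 = locked.
- bezel_rim (a point): Centre of the upper rim of the black bezel ring round the well, 9 above the lid; inner diameter 36, outer 48. When the stud is locked its flange's top is level with this rim; not locked, the spring lifts it some 5 or more above.
- catch_top (a point): Centre of the top of the dark catch, 5 below the lid's top: centre hole diameter 14, cross slot 6.6 wide, 5 thick. The slot lies up to 0.6 rad (34 degrees) either way off unit x, not measured: find it by turning the stud under a light push (about 5 to 10 N) until the pin drops; then it may be let go and regripped. Axes as the unit's, not the slot's.
- stand: Fixed blue block, 60 (x) by 150 (y) by 36 high, origin at the centre of its underside, with two upright holes of diameter 29 at y = -45 and +45, 30 deep.
- worn_stud: Loose stud of the same size with a black wing and no cross pin, in the other hole of the stand; leave it. Origin as the red stud's.
- food_tray: Loose black food tray with coloured portions, 133 by 183 by 35 high, origin at the centre of its underside; leave it.
- thermometer: Loose round steel dial thermometer, diameter 56, 20 high, lying on the middle of the unit's lid, origin at the centre of its underside; leave it.
- spring_top (a point): Centre of the spring plunger's top at rest, 14 below the lid's top; it travels 11.5 down. It pushes the stud's tip up with 4.2 N plus 0.7 N per mm. From the slot, push down 9 to 11 (10.5 to 12 N), then turn the stud clockwise from above 90 degrees (counter-clockwise is blocked) to a hard stop (0.1 N m is enough; each pin end's force counts) and let it rise 3 to 5 into the lock notch.
Mind the look-alikes: they are no part of the job. There is more than one size of the stud; the one meant has the size given above.

How it is judged:
By the outcome, as a careful person would: the job done as asked, in the order asked, and still so for the second after the job is handed in, with the robot touching nothing.
It also fails if it takes over 70 s, if anything falls off the work surface, if the arm or the gripper's body presses on something with over 40 N, if the wrist force passes 120 N, or if a joint passes its speed limit or range.

### The arm

A 6-joint arm with a two-finger parallel gripper is mounted at the origin on the work surface. World frame = base frame: x ahead of the robot, y to its left, z up, the work surface at z = 0. Lengths are in m, angles in degrees, forces in N, time in s.
With the tool pointing down it reaches from about 0.35 to 0.875 m from the base axis. Payload 4.2 kg.
Tool frame: the origin (TCP) lies between the finger pads; the fingertips stand 14 mm ahead of it and the grasp point (between the pads) lies 5 mm behind it (r.tcp_to_tips is the distance from the TCP to the fingertips, in m); y points along the fingers, x is the direction in which the jaws open and shut, and the axes are right-handed (so a half turn about y gives the same grasp; the last joint's range is limited). The gripper opens to 87 mm and grips with 3 to 60 N. Pads are 19 mm wide; open, the fingers measure 117 mm over their backs; the gripper's body (75 mm by 190 mm) begins 51 mm behind the grasp point.
Start: joints at [-52.219, 22.042, 0.453, 0, -68.411, -14.817], TCP at [0.244, -0.575, 0.237] pointing down, gripper open.
Joint ranges: [-179.83, 179.83], [-69.29, 118.12], [-61.27, 80.66], [-181.25, 117.63], [-171.15, -9.14], [-177.46, 177.46]. Speed limits (degrees/s): [159.86, 159.86, 180, 180, 180, 180].

### API

Orientations are given as a 3x3 rotation matrix whose columns are the frame's x, y, z axes.
In Python, from station import sense, optics, ticket, r gives the robot as it stands.
- The arm moves only by the tool carry_out, never from a script. Its argument "steps" is a list that holds one entry, the list of rows, each a list of 6 numbers: the shift along the world's x, y, z in cm, then the turn, a rotation vector about the world's x, y, z in rad. A call has 1 to 20 rows; each row is the pose to reach, as a shift and turn from the pose commanded when the call began; what a row does not reach only later rows make up. A row lasts 1/8 s, in which the tool goes at most 62.5 mm and 10.7 degrees, less where a joint would pass 70% of its speed; a pose out of reach is approached as far as the arm can. A call with a gripper value outside its range is refused whole. "fingers" is the closure in counts, from 0 (fully open) to 255 (shut), set as the call begins (left out, the last holds). The fingers move at their own pace and stop on an object; the grip force is fixed at half the most. Time passes only in rows, so rows that repeat a pose let the fingers close. It gives the time, the measured TCP pose, the force and the opening at its end, in the units of the state.
- sense(): the state, without advancing time (a new reading comes with each control period).
- optics.capture(name): name is "scene" or "side" or "wrist"; returns a dict with "image" (384x512x3 uint8, red, green, blue), "fov_y" (degrees; the focal length in pixels is half the picture's height over the tangent of half this angle, whatever the lens; pixels are square), "cx", "cy" (the principal point, pixels), "k1" (the pictures are not rectified: a ray, as slopes to the right and down, at radius r is drawn at 1 + k1 r^2 times it, then the intrinsics apply), "rvec" (rotation vector, rad) and "tvec" (3), from world to camera coordinates, as OpenCV has them. Camera axes: x right, y down, z forward; pixel columns grow to the right and rows downward; lengths in m; the calibration is good to about 2 mm. A picture is of the moment at which its call begins. There is no depth.
- ticket.finish_job(): hands the job in, once; it reports no verdict.
The state is a dict: "time_s": time; "joints": joint angles; "joint_velocities": joint speeds; "effort": joint torques, N m; "tcp_pos": TCP position; "ee_rot": TCP orientation; "wrist_force": force on the tool from outside, world axes, zero at the start; "moment": the same for the moment, N m; "gripper_width": opening from 0.0 (shut) to 1.0 (fully open).
Only numpy, scipy, OpenCV 4.12 (cv2) and the standard library are available. Lean on these libraries where they do the work, as an engineer would, in place of code of your own. Each camera call takes 0.05 s, during which the arm holds its last target.

## Working session

There is one attempt and no reset: what is moved stays moved. The work goes in short steps, Python scripts to look and compute and a tool call to move; the robot and the scene stay as the last step left them, time stands still between calls to the robot, and variables do not carry over. Pictures are saved under pics/ and viewed, and the job is handed in when it is done.

Besides the shell and the picture viewer there is one more tool, called after "Request:" as name(argument=value, ...) on one line, values as JSON. carry_out: Moves the arm, as the interface text tells. Its arguments: {"type":"object","properties":{"steps":{"type":"array","items":{"type":"array","items":{"type":"array","items":{"type":"number"}}}},"fingers":{"type":"number"}},"required":["steps"]}

```bash
mkdir -p pics; ls
python3 - <<'E'
from station import sense, optics, ticket, r
import cv2
print(sense())
for n in ["scene","side","wrist"]:
    d=optics.capture(n)
    cv2.imwrite(f"pics/{n}0.png",d["image"][:,:,::-1])
    print(n,{k:v for k,v in d.items() if k!="image"})
print(r.tcp_to_tips)
E
```

```text
pics
{'time_s': 0.0, 'joints': array([-5.22202239e+01,  2.20907942e+01,  3.79501502e-01, -2.91587662e-02,
       -6.84107051e+01, -1.48158912e+01]), 'joint_velocities': array([ 0.02153155,  0.03368001, -0.06735757,  0.09349249,  0.08302983,
       -0.04357704]), 'effort': array([ 5.77105002e-04, -3.90664673e+01,  1.87403798e+01,  4.22025159e+00,
        1.09857440e-02, -1.79035242e-04]), 'tcp_pos': array([ 0.24363301, -0.57493627,  0.23545688]), 'ee_rot': array([[-3.89976930e-01, -9.30403776e-04, -9.20824157e-01],
       [ 9.20822048e-01,  1.97277593e-03, -3.89978030e-01],
       [ 2.17941676e-03, -9.99997621e-01,  8.73992104e-05]]), 'wrist_force': array([-1.14499763, -0.6855357 ,  0.65808745]), 'moment': array([-0.01029031,  0.04437406, -0.03399627]), 'gripper_width': 1.002823906299133}
scene {'fov_y': 42.307753607331236, 'cx': 259.19115513803445, 'cy': 185.0766227181718, 'k1': -0.07625294473585897, 'rvec': array([ 1.34158573,  2.04359294, -1.03024735]), 'tvec': array([ 0.20385367, -0.29445464,  1.54518557])}
side {'fov_y': 55.50381863572067, 'cx': 259.3368323397311, 'cy': 186.48402180267428, 'k1': 0.0011531874734750799, 'rvec': array([ 0.69446165, -2.42737037,  1.33034027]), 'tvec': array([0.533555  , 0.2263508 , 0.73353296])}
wrist {'fov_y': 66.5056754178835, 'cx': 250.5042070125967, 'cy': 186.4757186125437, 'k1': -0.07662626195959045, 'rvec': array([-1.65045604, -2.49003136, -0.31809936]), 'tvec': array([ 0.62328554, -0.03099398,  0.39069677])}
0.014
```

View pics/scene0.png

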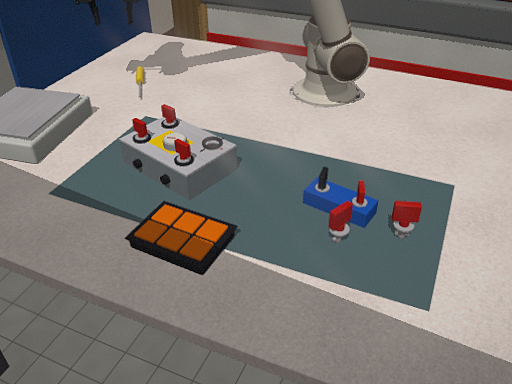

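View pics/side0.png

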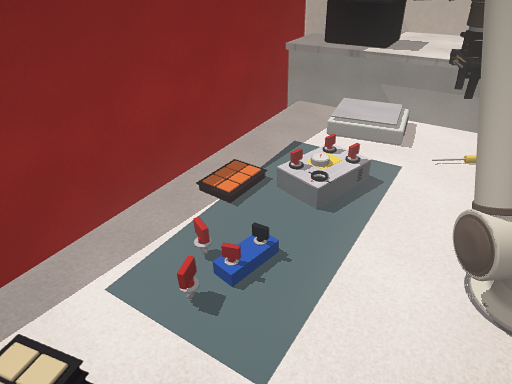

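View pics/wrist0.png

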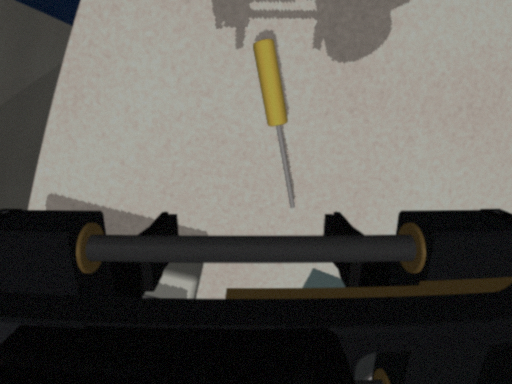

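Run:
```python
import cv2
def crop(n,x0,y0,w,h,s,o):
    im=cv2.imread(f"pics/{n}.png")[y0:y0+h,x0:x0+w]
    im=cv2.resize(im,None,fx=s,fy=s,interpolation=cv2.INTER_CUBIC)
    for i in range(0,w,10): cv2.line(im,(i*s,0),(i*s,6 if i%50 else 14),(0,255,255),1)
    for i in range(0,h,10): cv2.line(im,(0,i*s),(6 if i%50 else 14,i*s),(0,255,255),1)
    cv2.imwrite(f"pics/{o}.png",im)
crop("scene0",290,160,140,90,5,"c_stand_scene")
crop("scene0",110,95,140,100,5,"c_unit_scene")
crop("side0",170,210,120,90,6,"c_stand_side")
crop("side0",270,130,110,80,7,"c_unit_side")
```

```text
(no output)
```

View pics/c_stand_scene.png

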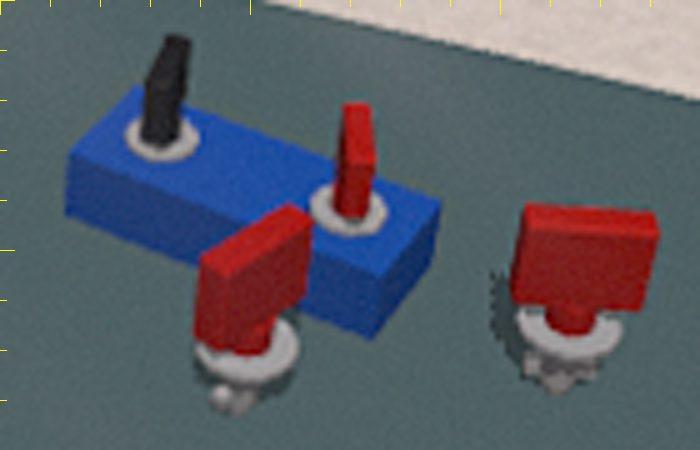

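View pics/c_unit_scene.png

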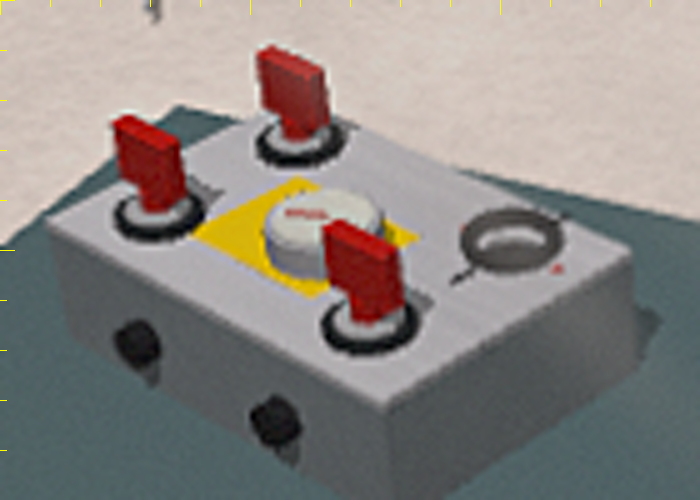

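View pics/c_stand_side.png

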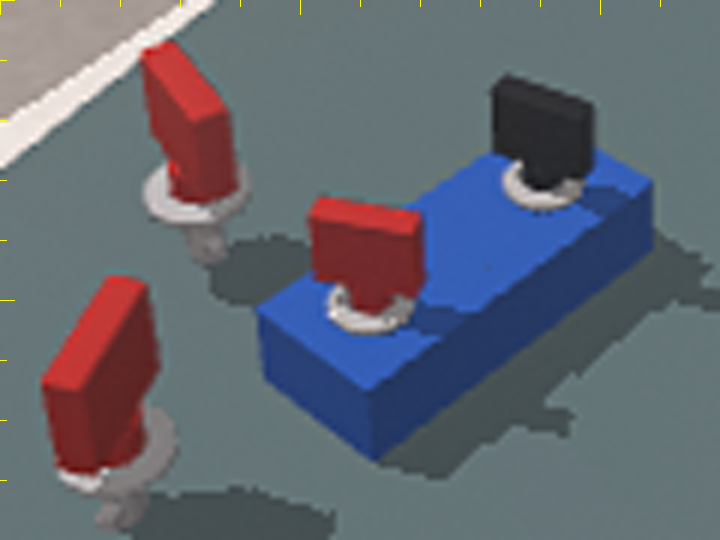

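View pics/c_unit_side.png

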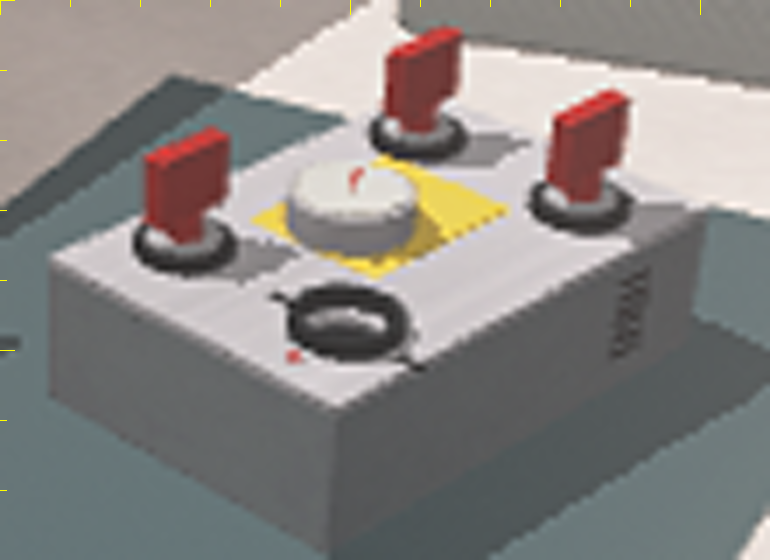

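```bash
cat > h.py <<'E'
import numpy as np, cv2
from scipy.optimize import least_squares
def proj(c,P):
    P=np.atleast_2d(P); R=cv2.Rodrigues(np.asarray(c["rvec"],float))[0]
    p=P@R.T+np.asarray(c["tvec"]); s=p[:,:2]/p[:,2:]
    s=s*(1+c["k1"]*(s**2).sum(1,keepdims=True))
    f=192/np.tan(np.radians(c["fov_y"])/2)
    return s*f+[c["cx"],c["cy"]]
def pose(q,P,z=0):
    c,s=np.cos(q[2]),np.sin(q[2]); P=np.asarray(P,float)
    return np.c_[q[0]+c*P[:,0]-s*P[:,1],q[1]+s*P[:,0]+c*P[:,1],P[:,2]+z]
def ray(c,uv):
    f=192/np.tan(np.radians(c["fov_y"])/2)
    d=(np.array(uv,float)-[c["cx"],c["cy"]])/f; s=d.copy()
    for _ in range(20): s=d/(1+c["k1"]*(s@s))
    R=cv2.Rodrigues(np.asarray(c["rvec"],float))[0]
    return -R.T@np.asarray(c["tvec"]), R.T@np.r_[s,1]
def onz(c,uv,z):
    o,d=ray(c,uv); return o+d*(z-o[2])/d[2]
def fit(obs,q0,z=0,per=False):
    # obs: list of (cam, P(n,3), uv(n,2))
    fn=lambda q:np.concatenate([(proj(c,pose(q,P,z))-uv).ravel() for c,P,uv in obs])
    b=least_squares(fn,q0,loss="soft_l1"); return b.x,fn(b.x)
E
python3 - <<'E'
from h import *
from station import sense, optics, ticket, r
S=optics.capture("scene"); D=optics.capture("side")
import pickle; pickle.dump((S,D),open("cams.pkl","wb"))
def scr(pts,ox,oy,s): return np.array([[ox+a/s,oy+b/s] for a,b in pts])
st_s=scr([(68,155),(135,88),(440,203),(375,280),(68,215),(373,338),(433,265)],290,160,5)
st_d=scr([(260,312),(375,390),(652,182),(490,152),(265,380),(375,460),(652,245)],170,210,6)
# world guesses
for n,c,p,z in (("sceneStand",S,st_s,[.036]*4+[0]*3),("sideStand",D,st_d,[.036]*4+[0]*3)):
    print(n,[np.round(onz(c,u,zz)[:2]*1000) for u,zz in zip(p,z)])
un_s=scr([(50,225),(387,405),(632,250)],110,95,5); un_d=scr([(52,258),(335,408),(705,210),(50,395),(330,553)],270,130,7)
for n,c,p,z in (("sceneU",S,un_s,[.07]*3),("sideU",D,un_d,[.07]*3+[0]*2)):
    print(n,[np.round(onz(c,u,zz)[:2]*1000) for u,zz in zip(p,z)])
print("bezel",onz(S,(212.4,143),.079),onz(D,(319.7,175.4),.079))
E
```

```text
sceneStand [array([556., 127.]), array([497., 138.]), array([526., 283.]), array([586., 270.]), array([552., 127.]), array([580., 272.]), array([523., 284.])]
sideStand [array([576., 272.]), array([519., 281.]), array([491., 137.]), array([555., 155.]), array([579., 271.]), array([521., 281.]), array([493., 134.])]
sceneU [array([ 581., -333.]), array([ 646., -107.]), array([493., -64.])]
sideU [array([ 638., -110.]), array([488., -64.]), array([ 419., -288.]), array([ 641., -113.]), array([487., -68.])]
bezel [ 0.51930117 -0.1133689   0.079     ] [ 0.50599281 -0.11320953  0.079     ]
```

Run:
```python
from h import *
import pickle; S,D=pickle.load(open("cams.pkl","rb"))
def scr(pts,ox,oy,s): return np.array([[ox+a/s,oy+b/s] for a,b in pts])
st_s=scr([(68,155),(135,88),(440,203),(375,280),(68,215),(373,338),(433,265)],290,160,5)
st_d=scr([(260,312),(375,390),(652,182),(265,380),(375,460),(652,245)],170,210,6)
h=.036;A=lambda x,y,z:[x,y,z]
Ps=[A(.03,-.075,h),A(-.03,-.075,h),A(-.03,.075,h),A(.03,.075,h),A(.03,-.075,0),A(.03,.075,0),A(-.03,.075,0)]
Pd=[A(.03,.075,h),A(-.03,.075,h),A(-.03,-.075,h),A(.03,.075,0),A(-.03,.075,0),A(-.03,-.075,0)]
for n,o in (("s",[(S,Ps,st_s)]),("d",[(D,Pd,st_d)]),("both",[(S,Ps,st_s),(D,Pd,st_d)])):
    q,e=fit(o,[.54,.2,-.2]); print("stand",n,q.round(4),np.abs(e).max().round(2), np.sqrt((e**2).mean()).round(2))
st=q
un_s=scr([(50,225),(387,405),(632,250),(512,232)],110,95,5); un_d=scr([(52,258),(335,408),(705,210),(50,395),(330,553),(348,315)],270,130,7)
h=.07
Us=[A(.08,-.12,h),A(.08,.12,h),A(-.08,.12,h),A(-.045,.075,.079)]
Ud=[A(.08,.12,h),A(-.08,.12,h),A(-.08,-.12,h),A(.08,.12,0),A(-.08,.12,0),A(-.045,.075,.079)]
for n,o in (("s",[(S,Us,un_s)]),("d",[(D,Ud,un_d)]),("both",[(S,Us,un_s),(D,Ud,un_d)])):
    q,e=fit(o,[.53,-.2,-.27]); print("unit",n,q.round(4),np.abs(e).max().round(2), np.sqrt((e**2).mean()).round(2),"well",pose(q,[A(-.045,.075,.07)]).round(4))
print("hole",pose(st,[A(0,.045,.036),A(0,-.045,.036)]).round(4))
# stud wing
w_s=scr([(345,105),(370,105),(375,162),(348,158)],290,160,5)
w_d=scr([(316,200),(424,211),(421,236),(310,222)],170,210,6)
for z in (.080,):
  print([onz(S,u,z)[:2].round(4) for u in w_s],[onz(D,u,z)[:2].round(4) for u in w_d])
```

```text
stand s [ 0.5393  0.2047 -0.1975] 1.48 0.67
stand d [ 0.5354  0.203  -0.1784] 0.87 0.43
stand both [ 0.5364  0.2036 -0.1858] 1.67 0.82
unit s [ 0.536  -0.2005 -0.2811] 1.19 0.53 well [[ 0.5136 -0.1159  0.07  ]]
unit d [ 0.5293 -0.2023 -0.2905] 0.9 0.5 well [[ 0.5077 -0.1176  0.07  ]]
unit both [ 0.5312 -0.2026 -0.2849] 1.87 0.79 well [[ 0.5091 -0.118   0.07  ]]
hole [[0.5447 0.2479 0.036 ]
 [0.528  0.1594 0.036 ]]
[array([0.5335, 0.2387]), array([0.5294, 0.2483]), array([0.5668, 0.2597]), array([0.5685, 0.249 ])] [array([0.5626, 0.252 ]), array([0.5266, 0.2369]), array([0.5201, 0.248 ]), array([0.5574, 0.2623])]
```

Run:
```python
from h import *
from station import sense, optics
W=optics.capture("wrist"); s=sense()
R=cv2.Rodrigues(W["rvec"])[0]; C=-R.T@W["tvec"]; E=s["ee_rot"]
print("cam in tool",E.T@(C-s["tcp_pos"]), "axes in tool\n",(E.T@R.T).round(3)); print(C,s["time_s"])
print("tcp px",proj(W,s["tcp_pos"]), proj(W,s["tcp_pos"]+E[:,1]*.014))
```

```text
cam in tool [ 0.00065723 -0.14888845  0.06791215] axes in tool
 [[ 1.    -0.     0.001]
 [-0.001 -0.25   0.968]
 [-0.    -0.968 -0.25 ]]
[ 0.18106378 -0.60127725  0.3850747 ] 0.3
tcp px [[249.18110464 238.19389401]] [[249.26847983 228.3625275 ]]
```

Request:
carry_out(steps=[[[1.3,4.4,0,0,0,0.17],[2.6,8.9,0,0,0,0.34],[4,13.3,0,0,0,0.515],[5.3,17.8,0,0,0,0.69],[6.6,22.2,0,0,0,0.86],[7.9,26.7,0,0,0,1.03],[9.2,31.1,0,0,0,1.2],[10.5,35.6,-0.5,0,0,1.37],[11.9,40,-0.5,0,0,1.545],[13.2,44.4,-0.5,0,0,1.72],[14.5,48.9,-1,0,0,1.89],[15.8,53.3,-1,0,0,2.06],[17.1,57.8,-1,0,0,2.23],[18.4,62.2,-1.5,0,0,2.4],[19.8,66.7,-1.5,0,0,2.575],[21.1,71.1,-1.5,0,0,2.75],[22.4,75.6,-1.5,0,0,2.92],[23.7,80,-1.5,0,0,3.09],[23.7,80,-1.5,0,0,3.09],[23.7,80,-1.5,0,0,3.09]]])

```text
time_s: 2.8
tcp_pos: [0.4804, 0.2242, 0.2212]
ee_rot: [[0.341, -0.001, 0.94], [-0.94, -0.001, 0.341], [0.0, -1.0, -0.001]]
wrist_force: [-0.8, -0.5, -0.5]
gripper_width: 1.001
```

```bash
cat > look.py <<'E'
import sys,cv2,numpy as np,pickle
from station import sense, optics
n,tag=sys.argv[1],sys.argv[2]
d=optics.capture(n); pickle.dump(d,open(f"pics/{tag}.pkl","wb"))
im=np.ascontiguousarray(d["image"][:,:,::-1]); cv2.imwrite(f"pics/{tag}.png",im)
if len(sys.argv)>3:
    x0,y0,w,h,s=map(int,sys.argv[3:8]); im=cv2.resize(im[y0:y0+h,x0:x0+w],None,fx=s,fy=s,interpolation=cv2.INTER_CUBIC)
    for i in range(0,w,10): cv2.line(im,(i*s,0),(i*s,6 if i%50 else 14),(0,255,255),1)
    for i in range(0,h,10): cv2.line(im,(0,i*s),(6 if i%50 else 14,i*s),(0,255,255),1)
    cv2.imwrite(f"pics/{tag}_c.png",im)
s=sense(); print(s["time_s"],s["joints"].round(1),s["tcp_pos"].round(4),s["wrist_force"].round(1),s["gripper_width"])
E
python3 look.py wrist w1
```

```text
2.85 [ 42.5  13.5 -14.2  -0.  -62.4  67.4] [0.4804 0.2238 0.2214] [-0.5 -0.3  0. ] 0.9988861381664462
```

View pics/w1.png

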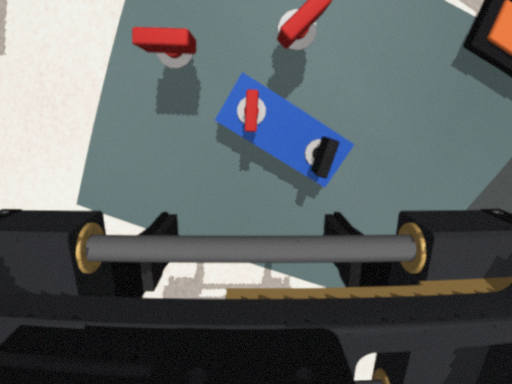

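Run:
```python
import cv2
im=cv2.imread("pics/w1.png")[65:195,205:365]; cv2.imwrite("pics/w1c.png",cv2.resize(im,None,fx=5,fy=4.6 and 5,interpolation=cv2.INTER_CUBIC)[:600])
```

```text
(no output)
```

View pics/w1c.png

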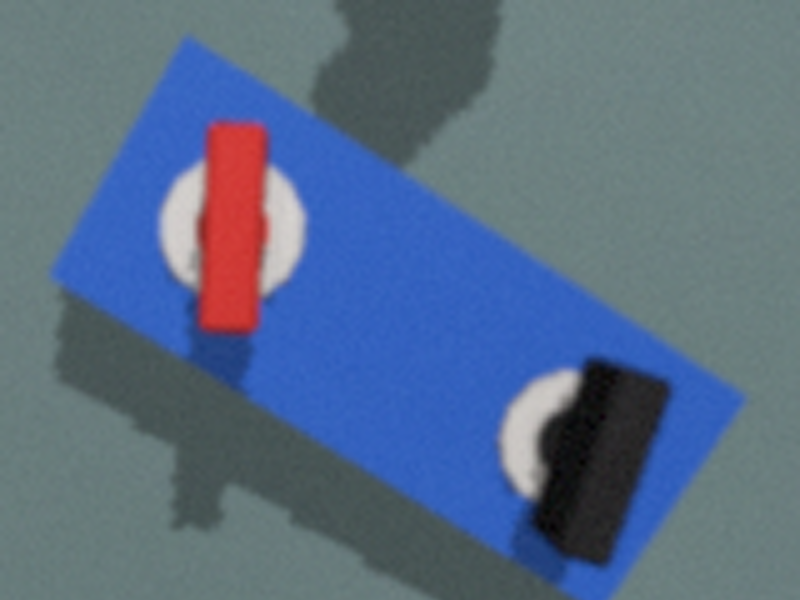

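Run:
```python
from h import *
import pickle
W=pickle.load(open("pics/w1.pkl","rb")); S,D=pickle.load(open("cams.pkl","rb"))
f=lambda p:np.array([[205+a/5,65+b/5] for a,b in p])
w=f([(210,122),(266,123),(257,331),(200,330),(233,228)])
x,y=.02,.006
# top of picture = +z tool? try wing along x
P=[[x,y,.044],[x,-y,.044],[-x,-y,.044],[-x,y,.044],[0,0,.003]]
q,e=fit([(W,P,w)],[.545,.248,.35],z=.036); print(q.round(4),np.degrees(q[2]).round(1),e.round(1))
st=f([(187,37),(745,398),(52,275)])
Q=[[.03,.075,.036],[.03,-.075,.036],[-.03,.075,.036]]
q2,e=fit([(W,Q,st)],[.536,.2036,-.186]); print("stand",q2.round(4),e.round(1),pose(q2,[[0,.045,0]]).round(4))
print("flange/both", onz(W,w[4],.039),[onz(W,u,.08).round(4) for u in w[:4]])
def scr(pts,ox,oy,s): return np.array([[ox+a/s,oy+b/s] for a,b in pts])
w_s=scr([(345,105),(370,105),(375,162),(348,158)],290,160,5)
for c in (S,D): print(proj(c,pose(q,P,.036)).round(1))
```

```text
[0.545  0.2472 0.3047] 17.5 [-0.7 -0.6  0.7 -0.2  0.5  0.6 -0.4  0.2 -0.1 -0. ]
stand [ 0.5357  0.2028 -0.2   ] [ 0.1 -0.2  0.4  0.1 -0.5  0.2] [[0.5447 0.2469 0.    ]]
flange/both [0.5450255  0.24715219 0.039     ] [array([0.562 , 0.2582, 0.08  ]), array([0.5655, 0.2481, 0.08  ]), array([0.5281, 0.2362, 0.08  ]), array([0.5245, 0.2467, 0.08  ])]
[[365.2 191.1]
 [359.2 190.7]
 [358.2 179.1]
 [364.  179.5]
 [359.4 200.6]]
[[220.8 245.3]
 [222.7 241.6]
 [240.6 244.6]
 [238.9 248.4]
 [231.9 259.3]]
```

Request:
carry_out(steps=[[[2.2,0.8,-2,0,0,-0.02],[4.4,1.6,-4.5,0,0,-0.04],[6.5,2.3,-7,0,0,-0.044],[6.5,2.3,-9,0,0,-0.044],[6.5,2.3,-9.5,0,0,-0.044],[6.5,2.3,-9.5,0,0,-0.044],[6.5,2.3,-9.5,0,0,-0.044]]], fingers=110)

```text
time_s: 3.72
tcp_pos: [0.5463, 0.2476, 0.128]
ee_rot: [[0.3, 0.002, 0.954], [-0.954, 0.001, 0.3], [-0.001, -1.0, 0.002]]
wrist_force: [0.5, 0.1, -0.1]
gripper_width: 0.57
```

```bash
python3 look.py wrist w2 150 150 200 110 4
python3 - <<'E'
from station import sense
import numpy as np
from h import *
import pickle
s=sense(); print(s["tcp_pos"],np.degrees(np.arctan2(s["ee_rot"][1,0],s["ee_rot"][0,0])))
W=pickle.load(open("pics/w2.pkl","rb"))
q=[.545,.2471,np.radians(17.4)]
print(proj(W,pose(q,[[.02,.006,.044],[.02,-.006,.044],[-.02,-.006,.044],[-.02,.006,.044]],.036)).round(1))
E
```

```text
3.775 [ 39.9  25.  -11.6   0.  -53.2  67.6] [0.5462 0.2478 0.128 ] [-0.   0.2 -0.3] 0.5681564727198047
[0.54624033 0.24776242 0.12795359] -72.51401696763205
[[243.2 184.8]
 [260.5 184.8]
 [259.9 238. ]
 [243.5 237.9]]
```

View pics/w2_c.png

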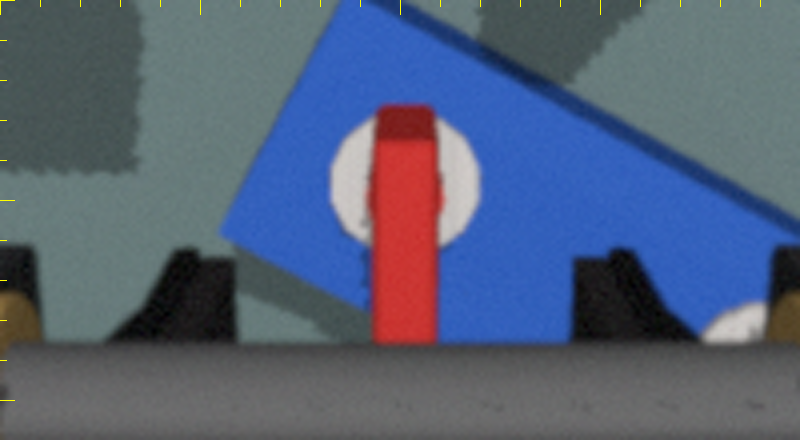

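Request:
carry_out(steps=[[[-0.1,-0.1,-2,0,0,0],[-0.1,-0.1,-4,0,0,0],[-0.1,-0.1,-5.5,0,0,0],[-0.1,-0.1,-6.4,0,0,0],[-0.1,-0.1,-6.4,0,0,0],[-0.1,-0.1,-6.4,0,0,0]]])

```text
time_s: 4.53
tcp_pos: [0.5453, 0.2469, 0.0632]
ee_rot: [[0.301, 0.001, 0.954], [-0.954, 0.001, 0.301], [-0.0, -1.0, 0.001]]
wrist_force: [-0.4, 0.1, 0.1]
gripper_width: 0.57
```

Request:
carry_out(steps=[[[0,0,0,0,0,0],[0,0,0,0,0,0],[0,0,0,0,0,0],[0,0,0,0,0,0],[0,0,0,0,0,0]]], fingers=255)

```text
time_s: 5.15
tcp_pos: [0.5451, 0.2467, 0.0629]
ee_rot: [[0.301, 0.001, 0.954], [-0.954, 0.0, 0.301], [-0.0, -1.0, 0.001]]
wrist_force: [0.2, -0.1, 3.4]
gripper_width: 0.134
```

Request:
carry_out(steps=[[[0,0,2,0,0,0],[0,0,5,0,0,0],[0,0,9,0,0,0],[0,0,13,0,0,0],[-1,-3.5,15.7,0,0,-0.06],[-2.5,-8.6,15.7,0,0,-0.15],[-4,-13.8,15.7,0,0,-0.24],[-5.6,-19,15.7,0,0,-0.33],[-7.1,-24.2,15.7,0,0,-0.42],[-8.6,-29.4,15.7,0,0,-0.51],[-9.6,-33,15.7,0,0,-0.57],[-10.1,-34.6,15.7,0,0,-0.59],[-10.1,-34.6,15.7,0,0,-0.59],[-10.1,-34.6,15.7,0,0,-0.59]]])

```text
time_s: 6.9
tcp_pos: [0.4443, -0.0988, 0.2195]
ee_rot: [[-0.28, 0.0, 0.96], [-0.96, 0.0, -0.28], [-0.0, -1.0, 0.0]]
wrist_force: [0.5, -0.6, -0.9]
gripper_width: 0.134
```

```bash
python3 look.py wrist w3 170 40 190 140 4; python3 look.py side s3
```

```text
6.95 [  8.    6.1 -23.8  -0.  -60.1  65.7] [ 0.4443 -0.0987  0.2195] [-0.3  0.7 -0.1] 0.1372754806864529
7.0 [  8.    6.1 -23.8  -0.  -60.1  65.7] [ 0.4443 -0.0986  0.2195] [-0.   0.  -0.9] 0.13555738582026514
```

View pics/w3.png

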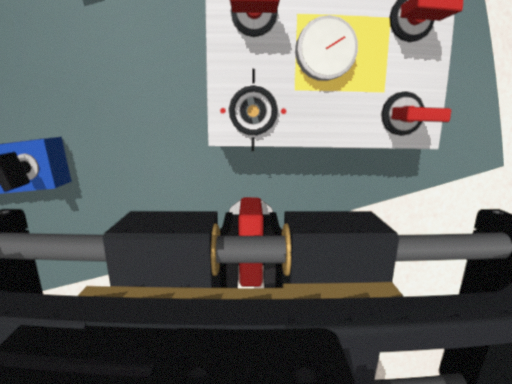

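View pics/w3_c.png

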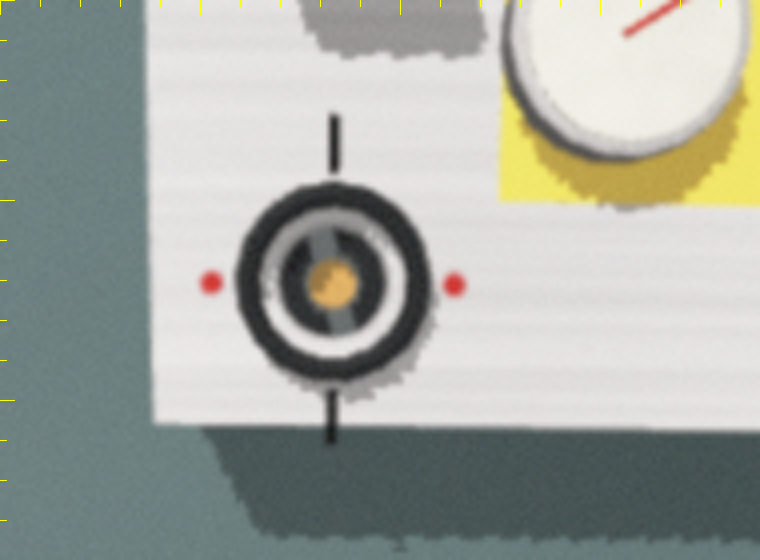

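View pics/s3.png

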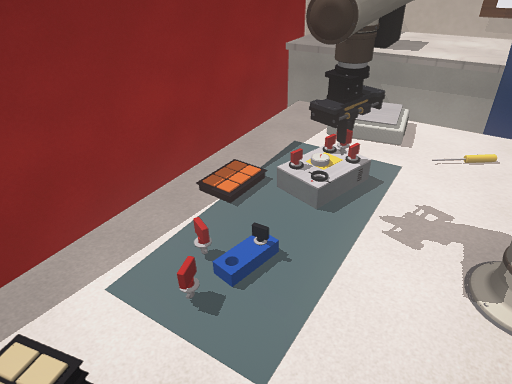

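Run:
```python
from h import *
import pickle
W=pickle.load(open("pics/w3.pkl","rb"))
g=lambda a,b,z:onz(W,(170+a/4,40+b/4),z)[:2]
print("rim",g(333.5,282,.079)); a,b=g(211,283,.07),g(454,285,.07); print("dots",(a+b)/2,np.degrees(np.arctan2(*(a-b)[::-1])),np.linalg.norm(a-b))
a,b=g(334.5,115,.07),g(331,443,.07); print("lines",(a+b)/2,np.degrees(np.arctan2(*(a-b)[::-1])),np.linalg.norm(a-b))
print("hole",g(333,285,.065))
a,b=g(318,230,.065),g(345,333,.065); print("slot",(a+b)/2,np.degrees(np.arctan2(*(a-b)[::-1])),np.linalg.norm(a-b))
im=cv2.imread("pics/w3.png")[75:145,215:290]; im=cv2.resize(im,None,fx=8,fy=8,interpolation=cv2.INTER_CUBIC); cv2.imwrite("pics/w3d.png",im)
im=cv2.imread("pics/w3.png")[185:300,190:310]; im=cv2.resize(im,None,fx=5,fy=5,interpolation=cv2.INTER_CUBIC); cv2.imwrite("pics/w3e.png",im)
```

```text
rim [ 0.50932976 -0.1199726 ]
dots [ 0.50897312 -0.11971301] 73.29089335294593 0.06031984186011817
lines [ 0.50907833 -0.1197872 ] -16.782947532003362 0.0796357992880693
hole [ 0.50862974 -0.11977807]
slot [ 0.50945708 -0.11965666] -1.1681307701905388 0.026298005327734308
```

View pics/w3d.png

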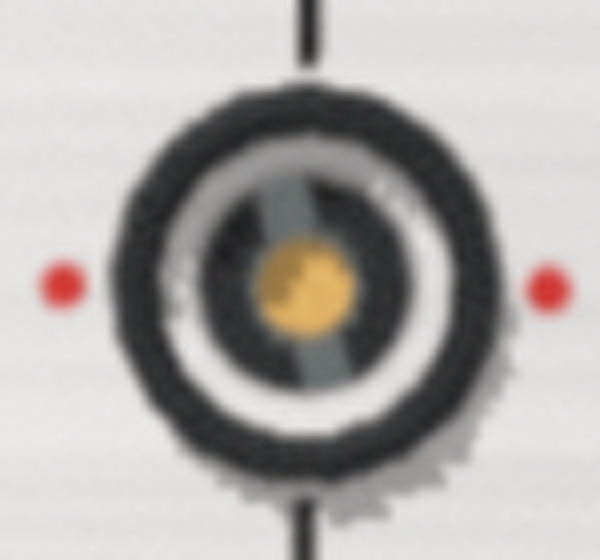

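View pics/w3e.png

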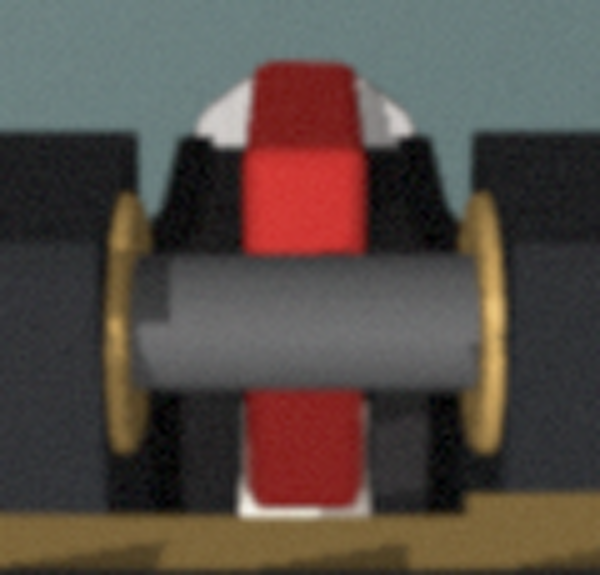

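Request:
carry_out(steps=[[[2.5,-0.8,0,0,0,0.1],[5,-1.6,0,0,0,0.2],[6.5,-2.1,-2,0,0,0.23],[6.5,-2.1,-5,0,0,0.23],[6.5,-2.1,-8,0,0,0.23],[6.5,-2.1,-9.2,0,0,0.23],[6.5,-2.1,-9.2,0,0,0.23],[6.5,-2.1,-9.2,0,0,0.23]]])

```text
time_s: 8.0
tcp_pos: [0.5099, -0.1202, 0.1288]
ee_rot: [[-0.054, 0.002, 0.999], [-0.999, -0.0, -0.054], [0.0, -1.0, 0.002]]
wrist_force: [-0.2, 0.3, -0.4]
gripper_width: 0.134
```

```bash
python3 look.py wrist w4 170 120 190 140 4; python3 look.py side s4 270 110 110 90 7;python3 look.py scene c4 150 90 100 80 7
python3 - <<'E'
from h import *
import pickle
from station import sense
s=sense();print(s["tcp_pos"],np.degrees(np.arctan2(s["ee_rot"][1,0],s["ee_rot"][0,0])))
D=pickle.load(open("pics/s4.pkl","rb"));S=pickle.load(open("pics/c4.pkl","rb"));W=pickle.load(open("pics/w3.pkl","rb"))
print("w3 wing", proj(W,pose([.4443,-.0987,np.radians(-16.26)],[[.02,.006,.017],[.02,-.006,.017],[-.02,-.006,.017],[-.02,.006,.017]],.2195)).round(1))
for c in (D,S):
  print("well rim",proj(c,[.509,-.1198,.079]),"stud flange top",proj(c,s["tcp_pos"]-[0,0,.024]))
E
```

```text
8.05 [  4.5  18.4 -22.3   0.  -49.1  82.4] [ 0.5099 -0.1203  0.1289] [ 0.3  0.3 -1.3] 0.132666861980589
8.1 [  4.5  18.4 -22.3   0.  -49.1  82.4] [ 0.5097 -0.1203  0.1288] [ 1.1 -0.4  0.4] 0.13214345424337126
8.15 [  4.5  18.4 -22.4   0.  -49.1  82.4] [ 0.5095 -0.1204  0.1287] [-0.1 -0.2 -1.3] 0.1367167464972706
[ 0.50952222 -0.12038026  0.12867704] -93.12957289143623
w3 wing [[239.1 214.4]
 [264.2 214.4]
 [263.2 287.2]
 [240.  287.2]]
well rim [[319.70267    174.08121527]] stud flange top [[320.2636804  165.83837668]]
well rim [[212.0437905  140.29383844]] stud flange top [[211.01093505 130.90222953]]
```

View pics/s4_c.png

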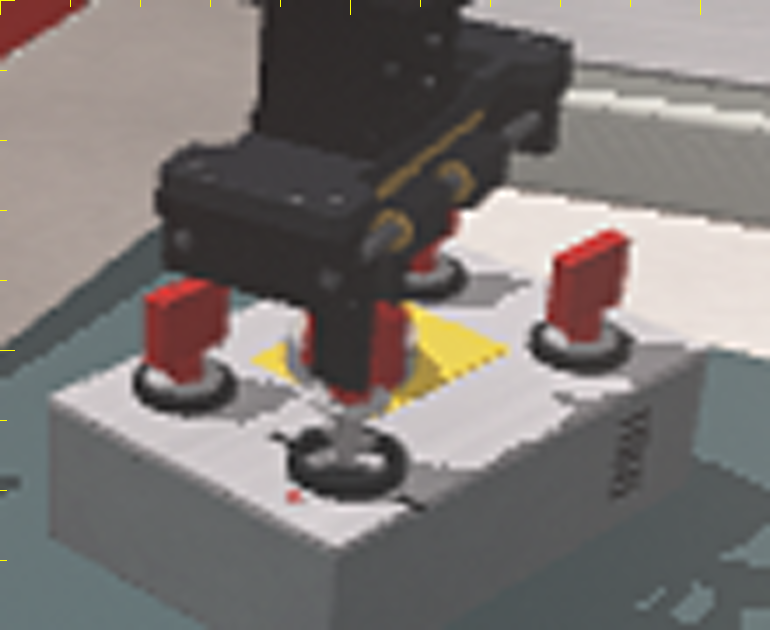

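View pics/c4_c.png

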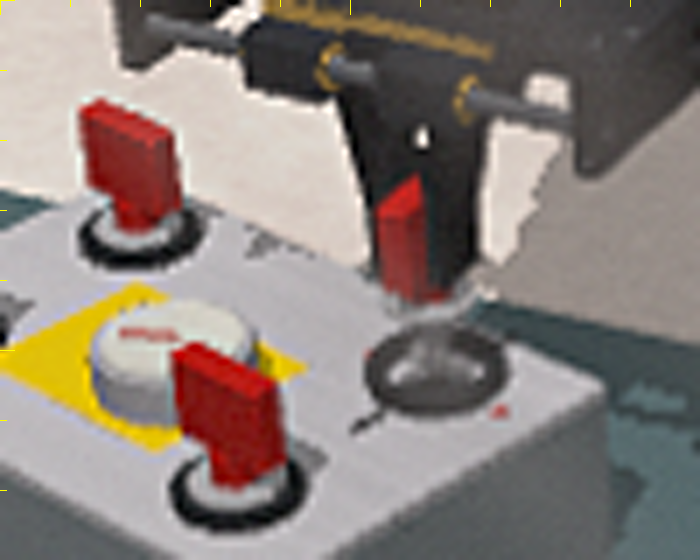

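View pics/w4_c.png

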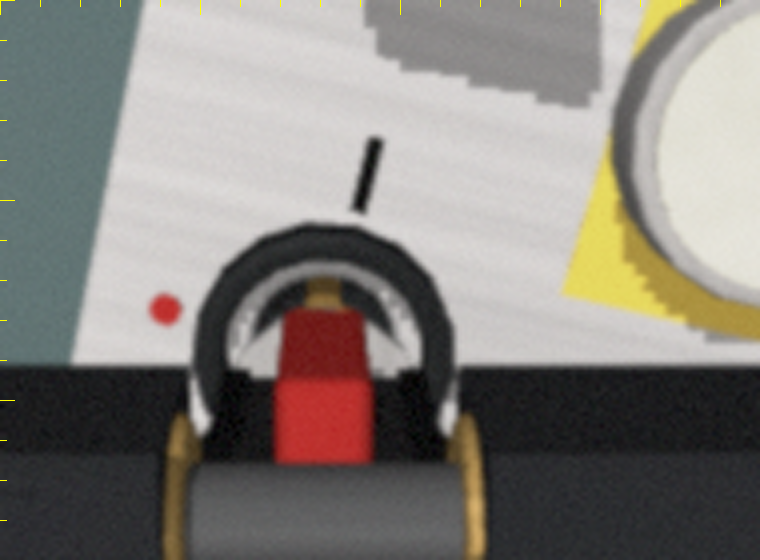

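Request:
carry_out(steps=[[[-0.05,0.05,-0.5,0,0,0],[-0.05,0.05,-1,0,0,0],[-0.05,0.05,-1.4,0,0,0],[-0.05,0.05,-1.6,0,0,0],[-0.05,0.05,-1.6,0,0,0]]])

```text
time_s: 8.78
tcp_pos: [0.5083, -0.12, 0.1113]
ee_rot: [[-0.055, -0.0, 0.998], [-0.998, -0.0, -0.055], [0.0, -1.0, -0.0]]
wrist_force: [-0.5, -0.2, -0.2]
gripper_width: 0.135
```

Request:
carry_out(steps=[[[0.03,0,-0.1,0,0,0],[0.03,0,-0.2,0,0,0],[0.03,0,-0.2,0,0,0]]])

```text
time_s: 9.15
tcp_pos: [0.5086, -0.1199, 0.1095]
ee_rot: [[-0.055, -0.0, 0.998], [-0.998, 0.0, -0.055], [-0.0, -1.0, -0.0]]
wrist_force: [-0.6, -0.1, -1.0]
gripper_width: 0.133
```

Request:
carry_out(steps=[[[0,0,-0.1,0,0,0],[0,0,-0.2,0,0,0],[0,0,-0.2,0,0,0]]])

```text
time_s: 9.52
tcp_pos: [0.5088, -0.1199, 0.108]
ee_rot: [[-0.054, 0.0, 0.999], [-0.999, -0.0, -0.054], [0.0, -1.0, 0.0]]
wrist_force: [-2.2, 0.7, 4.4]
gripper_width: 0.133
```

Request:
carry_out(steps=[[[0,0,-0.1,0,0,0],[0,0,-0.1,0,0,0]]])

```text
time_s: 9.78
tcp_pos: [0.5088, -0.12, 0.1068]
ee_rot: [[-0.055, 0.0, 0.999], [-0.999, -0.0, -0.055], [0.0, -1.0, 0.0]]
wrist_force: [-1.2, 0.0, 4.4]
gripper_width: 0.14
```

Request:
carry_out(steps=[[[0,0,-0.1,0,0,0],[0,0,-0.2,0,0,0],[0,0,-0.3,0,0,0],[0,0,-0.3,0,0,0]]])

```text
time_s: 10.28
tcp_pos: [0.5089, -0.12, 0.1039]
ee_rot: [[-0.055, 0.0, 0.999], [-0.999, -0.0, -0.055], [0.0, -1.0, 0.0]]
wrist_force: [-1.0, 1.5, 6.1]
gripper_width: 0.139
```

```bash
python3 look.py wrist w5 170 120 190 140 4; python3 look.py side s5 270 110 110 90 7; python3 -c "
from station import sense
import numpy as np
s=sense();print(s['wrist_force'],s['moment'],s['effort'])"
```

```text
10.325 [  4.5  20.2 -24.    0.  -45.7  82.3] [ 0.5088 -0.12    0.1039] [-1.5  1.1  5.5] 0.13352633395963
10.375 [  4.5  20.2 -24.    0.  -45.7  82.3] [ 0.5088 -0.12    0.1039] [-2.  -0.   7.6] 0.13569858935665288
[-2.00436074e+00 -2.57639347e-03  7.58990897e+00] [ 0.20692945  0.68885182 -0.04895835] [-1.68670700e-01 -3.01745760e+01  1.35695028e+01  2.82018922e+00
  6.12158552e-01 -2.83327236e-04]
```

View pics/s5_c.png

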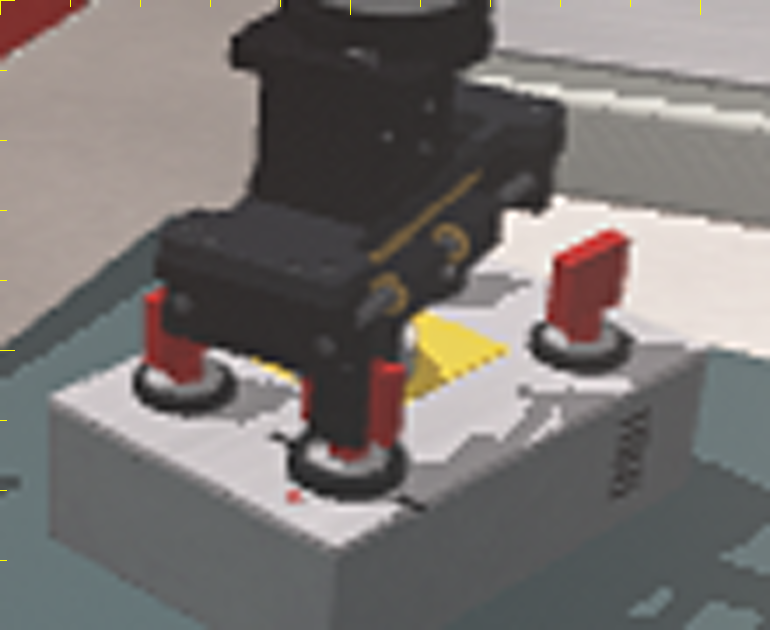

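View pics/w5_c.png

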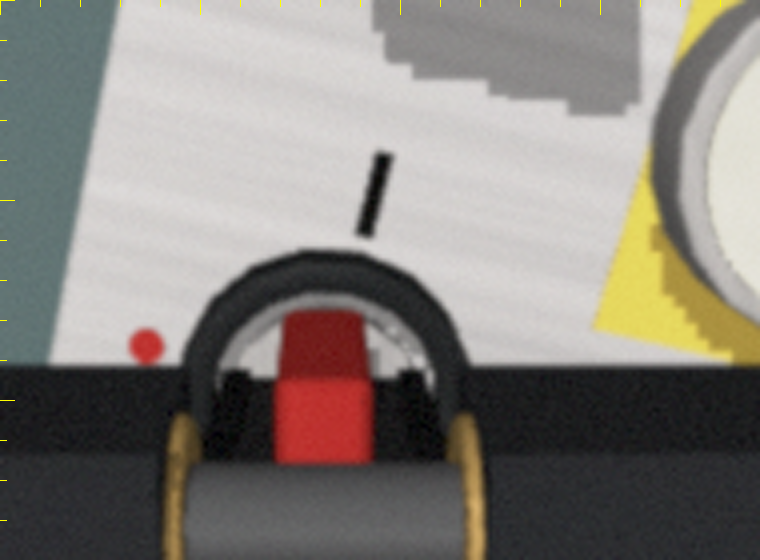

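Request:
carry_out(steps=[[[0,0,-0.1,0,0,0],[0,0,-0.2,0,0,0],[0,0,-0.3,0,0,0],[0,0,-0.4,0,0,0],[0,0,-0.4,0,0,0]]])

```text
time_s: 11.0
tcp_pos: [0.5089, -0.12, 0.1003]
ee_rot: [[-0.054, 0.001, 0.999], [-0.999, -0.0, -0.054], [0.0, -1.0, 0.001]]
wrist_force: [-2.7, 0.9, 9.4]
gripper_width: 0.134
```

Request:
carry_out(steps=[[[0,0,-0.08,0,0,0],[0,0,-0.15,0,0,0],[0,0,-0.15,0,0,0]]])

```text
time_s: 11.38
tcp_pos: [0.5089, -0.12, 0.099]
ee_rot: [[-0.054, 0.001, 0.999], [-0.999, -0.0, -0.054], [0.0, -1.0, 0.001]]
wrist_force: [-3.1, 1.1, 9.5]
gripper_width: 0.136
```

Request:
carry_out(steps=[[[-0.02,0,-0.06,0,0,0],[-0.03,0,-0.06,0,0,0]]])

```text
time_s: 11.62
tcp_pos: [0.5089, -0.12, 0.0985]
ee_rot: [[-0.054, 0.001, 0.999], [-0.999, -0.0, -0.054], [0.0, -1.0, 0.001]]
wrist_force: [-2.5, 0.8, 10.5]
gripper_width: 0.138
```

```bash
python3 -c "
from station import sense
s=sense();print(s['tcp_pos'],s['wrist_force'],s['moment'],s['joints'])"
```

```text
[ 0.50887469 -0.12000009  0.09853975] [-2.46953021  0.83960619 10.54554074] [ 0.34291446  0.9065569  -0.04562667] [ 4.54482784e+00  2.06397421e+01 -2.43722751e+01  4.03877877e-02
 -4.49156821e+01  8.23198927e+01]
```

Request:
carry_out(steps=[[[0,0,0,0,0,-0.06],[0,0,0,0,0,-0.12],[0,0,0,0,0,-0.2],[0,0,0,0,0,-0.2]]])

```text
time_s: 12.12
tcp_pos: [0.5097, -0.1202, 0.0989]
ee_rot: [[-0.252, 0.003, 0.968], [-0.968, -0.001, -0.252], [-0.0, -1.0, 0.003]]
wrist_force: [-0.9, -0.1, 9.5]
gripper_width: 0.134
```

```bash
python3 -c "
from station import sense
s=sense();print(s['tcp_pos'],s['wrist_force'],s['moment'])"
```

```text
[ 0.50967078 -0.12015324  0.09886641] [-0.93588387 -0.12896716  9.4533629 ] [ 0.03184169  0.63752519 -0.00479983]
```

Request:
carry_out(steps=[[[0,0,-0.03,0,0,-0.12],[0,0,-0.03,0,0,-0.24],[0,0,-0.03,0,0,-0.36],[0,0,-0.03,0,0,-0.48],[0,0,-0.03,0,0,-0.6],[0,0,-0.03,0,0,-0.72],[0,0,-0.03,0,0,-0.84],[0,0,-0.03,0,0,-0.84]]])

```text
time_s: 13.12
tcp_pos: [0.5106, -0.1201, 0.0989]
ee_rot: [[-0.889, 0.005, 0.459], [-0.459, -0.001, -0.889], [-0.004, -1.0, 0.003]]
wrist_force: [-0.6, 0.8, 9.5]
gripper_width: 0.135
```

```bash
python3 look.py wrist w6 170 120 190 140 4;python3 -c "
from station import sense
s=sense();print(s['tcp_pos'],s['wrist_force'],s['moment'])"
```

```text
13.175 [  4.5  20.7 -24.3   0.1 -44.7  22.7] [ 0.5106 -0.1201  0.0989] [ 0.2  1.5 10.1] 0.13711303197915475
[ 0.51064702 -0.12007448  0.09891756] [ 0.18504413  1.52482624 10.09894446] [0.14778725 0.2697382  0.02260747]
```

View pics/w6_c.png

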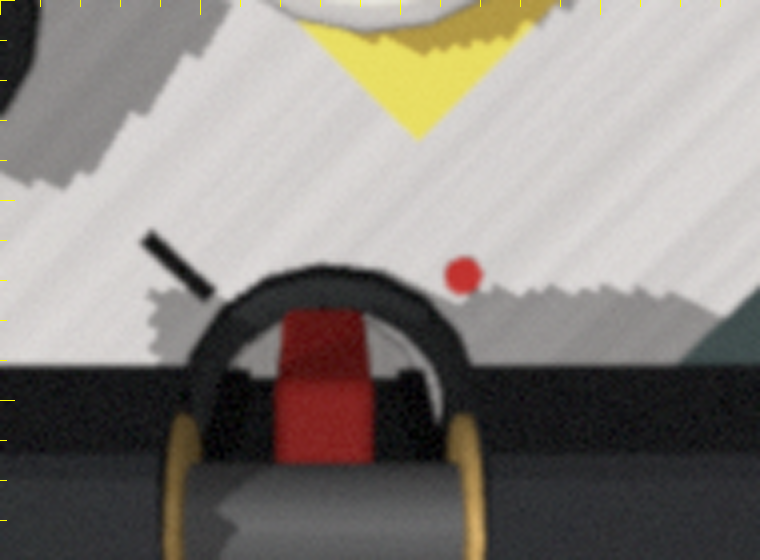

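Request:
carry_out(steps=[[[0,0,0,0,0,-0.1],[0,0,0,0,0,-0.2],[0,0,0,0,0,-0.3],[0,0,0,0,0,-0.38],[0,0,0,0,0,-0.44],[0,0,0,0,0,-0.44]]])

```text
time_s: 13.92
tcp_pos: [0.5107, -0.1201, 0.0989]
ee_rot: [[-0.999, 0.006, 0.037], [-0.037, -0.001, -0.999], [-0.006, -1.0, 0.001]]
wrist_force: [-0.9, 0.5, 9.8]
gripper_width: 0.135
```

```bash
cat > st.py <<'E'
from station import sense
import numpy as np
s=sense();print(s['tcp_pos'],s['wrist_force'],s['moment'],np.degrees(np.arctan2(s["ee_rot"][1,0],s["ee_rot"][0,0])))
E
python3 st.py
```

```text
[ 0.51072337 -0.12010548  0.09892517] [-0.92541187  0.5225992   9.78812592] [ 0.11171249  0.15296463 -0.01554406] -177.89145753118524
```

Request:
carry_out(steps=[[[0,0,0,0,0,-0.03],[0,0,0,0,0,-0.06],[0,0,0,0,0,-0.06]]])

```text
time_s: 14.3
tcp_pos: [0.5105, -0.12, 0.0989]
ee_rot: [[-1.0, 0.005, -0.023], [0.023, -0.001, -1.0], [-0.005, -1.0, 0.001]]
wrist_force: [-0.7, 1.2, 9.9]
gripper_width: 0.135
```

```bash
python3 st.py
```

```text
[ 0.51053903 -0.12004205  0.09889731] [-0.65385199  1.245399    9.85745348] [0.18859205 0.27606644 0.02974115] 178.68745045260866
```

Request:
carry_out(steps=[[[0,0,0,0,0,-0.03],[0,0,0,0,0,-0.06],[0,0,0,0,0,-0.06]]])

```text
time_s: 14.68
tcp_pos: [0.5102, -0.12, 0.0989]
ee_rot: [[-0.997, 0.004, -0.083], [0.083, -0.001, -0.997], [-0.004, -1.0, 0.0]]
wrist_force: [-1.6, 0.5, 11.0]
gripper_width: 0.136
```

```bash
python3 st.py
```

```text
[ 0.51016244 -0.11996673  0.09886124] [-1.58294475  0.51230832 10.97653615] [ 0.36890031  0.46922355 -0.04321028] 175.24833992505316
```

Request:
carry_out(steps=[[[0,0,0,0,0,-0.03],[0,0,0,0,0,-0.05],[0,0,0,0,0,-0.05]]])

```text
time_s: 15.05
tcp_pos: [0.5098, -0.1199, 0.0988]
ee_rot: [[-0.991, 0.004, -0.132], [0.132, -0.001, -0.991], [-0.004, -1.0, 0.0]]
wrist_force: [-2.1, 1.2, 11.5]
gripper_width: 0.141
```

```bash
python3 st.py
```

```text
[ 0.50984389 -0.11993687  0.09879145] [-2.05266836  1.21616199 11.48472632] [0.51004265 0.64383906 0.02541466] 172.38758656969267
```

Request:
carry_out(steps=[[[0,0,0,0,0,-0.03],[0,0,0,0,0,-0.03]]])

```text
time_s: 15.3
tcp_pos: [0.5098, -0.1199, 0.0988]
ee_rot: [[-0.987, 0.003, -0.162], [0.162, -0.001, -0.987], [-0.004, -1.0, 0.0]]
wrist_force: [-1.8, 1.6, 12.0]
gripper_width: 0.133
```

```bash
python3 st.py;  python3 look.py wrist w7 170 120 190 140 4;python3 st.py; python3 look.py scene c7 150 90 100 80 7
```

```text
[ 0.50982823 -0.11994145  0.09881018] [-1.84906579  1.63983518 12.00584385] [0.54277847 0.65002691 0.20012779] 170.70104812659443
15.35 [  4.6  20.6 -24.3   0.1 -44.8 -13.9] [ 0.5098 -0.1199  0.0988] [-1.6  1.5 10.1] 0.13422328312075968
[ 0.50982938 -0.11992087  0.09880822] [-1.58325507  1.49789923 10.14320609] [0.5524331  0.68410055 0.18531528] 170.7076290011022
15.4 [  4.6  20.6 -24.3   0.1 -44.8 -13.9] [ 0.5098 -0.1199  0.0988] [-2.3  1.4 10.3] 0.13702043248306733
```

View pics/w7_c.png

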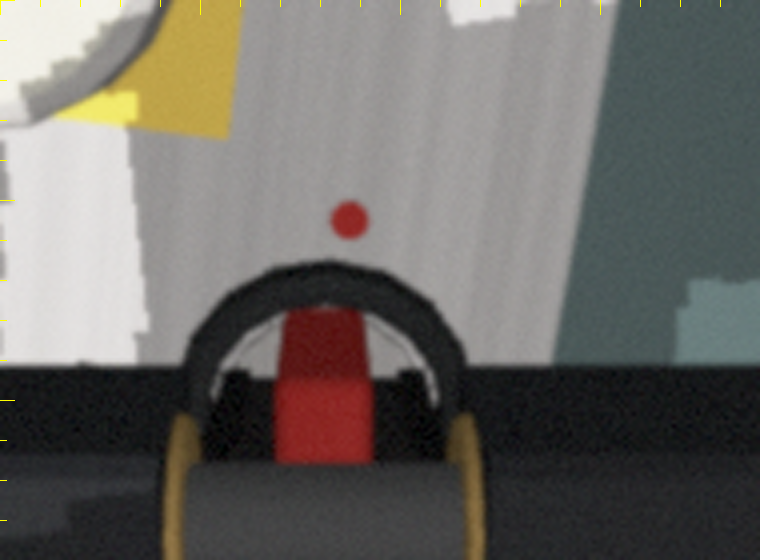

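View pics/c7_c.png

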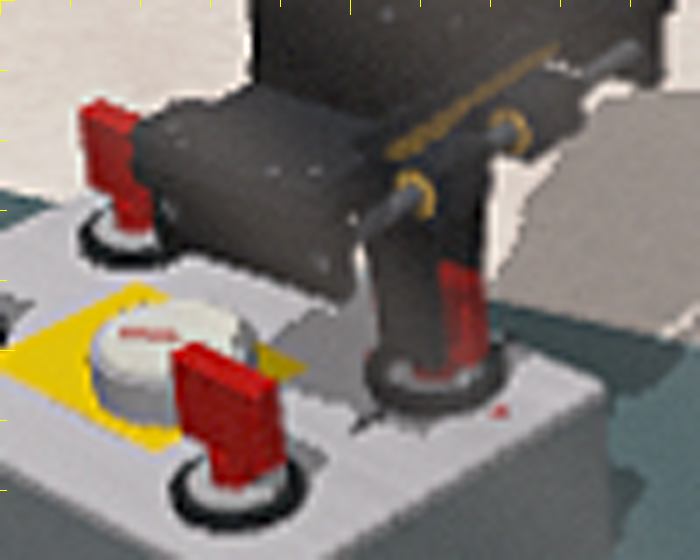

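Request:
carry_out(steps=[[[0,0,0.08,0,0,0.01],[0,0,0.16,0,0,0.015],[0,0,0.24,0,0,0.015],[0,0,0.32,0,0,0.015],[0,0,0.32,0,0,0.015]]])

```text
time_s: 16.02
tcp_pos: [0.5096, -0.1199, 0.1007]
ee_rot: [[-0.989, 0.003, -0.148], [0.148, -0.0, -0.989], [-0.003, -1.0, -0.0]]
wrist_force: [2.9, 0.2, 3.0]
gripper_width: 0.134
```

```bash
python3 st.py
```

```text
[ 0.50959641 -0.1199056   0.10074498] [2.90783051 0.16285812 3.03771204] [ 0.07972897 -1.0498469   0.10558979] 171.48483491093458
```

Request:
carry_out(steps=[[[0,0,0,0,0,-0.015],[0,0,0,0,0,-0.015]]])

```text
time_s: 16.27
tcp_pos: [0.5095, -0.1199, 0.1007]
ee_rot: [[-0.987, 0.003, -0.163], [0.163, -0.0, -0.987], [-0.003, -1.0, -0.0]]
wrist_force: [5.2, -0.1, 2.5]
gripper_width: 0.134
```

```bash
python3 st.py;  python3 look.py side s8 270 110 110 90 7;python3 st.py; python3 look.py scene c8 150 90 100 80 7
```

```text
[ 0.50952572 -0.11990336  0.10072281] [ 5.23870879 -0.08671841  2.49371227] [ 0.02617145 -1.51688616  0.16029478] 170.62374830710357
16.325 [  4.5  20.5 -24.2   0.  -45.2 -13.9] [ 0.5095 -0.1199  0.1007] [4.9 0.2 3.3] 0.13569136986080282
[ 0.5095157  -0.11990187  0.10071271] [4.94662562 0.18901553 3.27775191] [ 0.01640376 -1.53027794  0.19409728] 170.62810905846405
16.375 [  4.5  20.5 -24.2   0.  -45.2 -13.9] [ 0.5095 -0.1199  0.1007] [5.5 1.  3.6] 0.1391922495906311
```

View pics/s8_c.png

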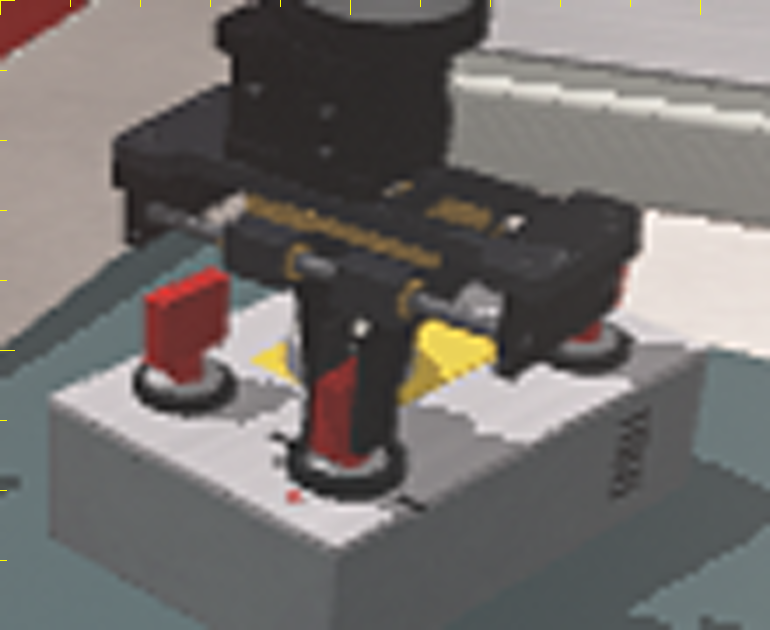

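View pics/c8_c.png

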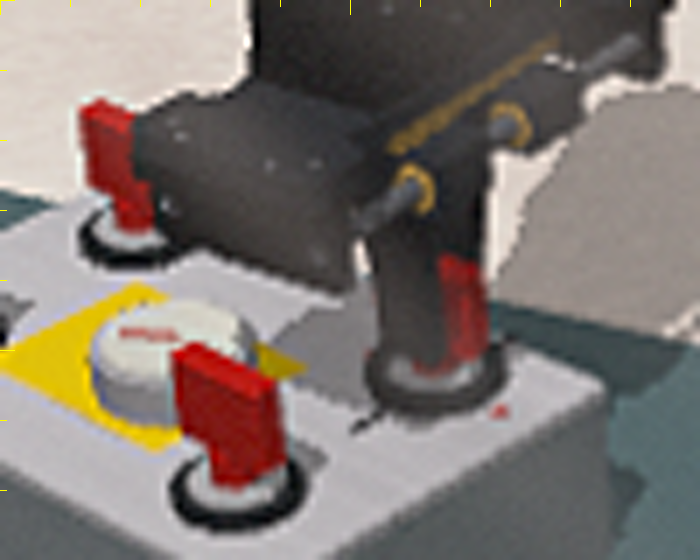

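Request:
carry_out(steps=[[[0,0,0,0,0,0.02],[0,0,0,0,0,0.04],[0,0,0,0,0,0.04]]])

```text
time_s: 16.75
tcp_pos: [0.5095, -0.1199, 0.1013]
ee_rot: [[-0.992, 0.003, -0.123], [0.123, -0.0, -0.992], [-0.003, -1.0, -0.0]]
wrist_force: [4.7, 0.1, 6.2]
gripper_width: 0.134
```

```bash
python3 st.py
```

```text
[ 0.50950148 -0.11994417  0.10127751] [4.68139706 0.12130563 6.22252656] [ 0.19436653 -1.35353085  0.03224022] 172.91027305012932
```

Request:
carry_out(steps=[[[0.05,0,0,0,0,0.01],[0.08,0,0.05,0,0,0.01],[0.08,0,0.12,0,0,0.01],[0.08,0,0.12,0,0,0.01]]])

```text
time_s: 17.25
tcp_pos: [0.5096, -0.1199, 0.1024]
ee_rot: [[-0.993, 0.001, -0.114], [0.114, -0.0, -0.993], [-0.001, -1.0, -0.0]]
wrist_force: [3.6, 0.9, 7.5]
gripper_width: 0.136
```

```bash
python3 st.py
```

```text
[ 0.50959858 -0.11994427  0.10239373] [3.58375773 0.89809048 7.45343311] [ 0.19609526 -1.04672266  0.00555195] 173.46109136447834
```

Request:
carry_out(steps=[[[0.06,0,0.06,0,0,0],[0.1,0,0.12,0,0,0],[0.1,0,0.12,0,0,0]]])

```text
time_s: 17.62
tcp_pos: [0.5098, -0.1199, 0.1029]
ee_rot: [[-0.993, -0.001, -0.114], [0.114, 0.0, -0.993], [0.001, -1.0, 0.0]]
wrist_force: [2.1, -0.1, 5.6]
gripper_width: 0.135
```

```bash
python3 st.py
```

```text
[ 0.50975023 -0.11992942  0.10288324] [ 2.14011481 -0.06617801  5.61800292] [ 0.25367331 -0.83872075 -0.0058708 ] 173.4457683341031
```

Request:
carry_out(steps=[[[0,0,0,0,0,0],[0,0,0,0,0,0],[0,0,0,0,0,0],[0,0,0,0,0,0],[0,0,3,0,0,0],[0,0,7,0,0,0],[0,0,10,0,0,0],[-2,3,12,0,0,0],[-5,7,13,0,0,0],[-8,12,13,0,0,0],[-10,16,13,0,0,0],[-10,20,13,0,0,0],[-10,20,13,0,0,0]]], fingers=130)

```text
time_s: 19.25
tcp_pos: [0.4092, 0.0815, 0.2323]
ee_rot: [[-0.994, -0.002, -0.11], [0.11, -0.001, -0.994], [0.002, -1.0, 0.001]]
wrist_force: [0.1, -1.1, 0.5]
gripper_width: 0.489
```

```bash
python3 look.py side s9 270 110 110 90 7; python3 look.py scene c9 110 90 140 85 5; python3 look.py scene c9b
```

```text
19.3 [ 33.6   1.5 -26.9  -0.  -61.7 -40. ] [0.4092 0.0805 0.2321] [ 0.2 -0.  -0.2] 0.4905067077109523
19.35 [ 33.6   1.5 -26.9  -0.  -61.7 -40. ] [0.4093 0.0798 0.2321] [ 0.4 -0.  -0.1] 0.48324474123728905
19.4 [ 33.5   1.5 -26.9  -0.  -61.7 -40. ] [0.4095 0.0794 0.2321] [ 0.3 -0.4 -0.1] 0.49061244271354554
```

View pics/s9_c.png

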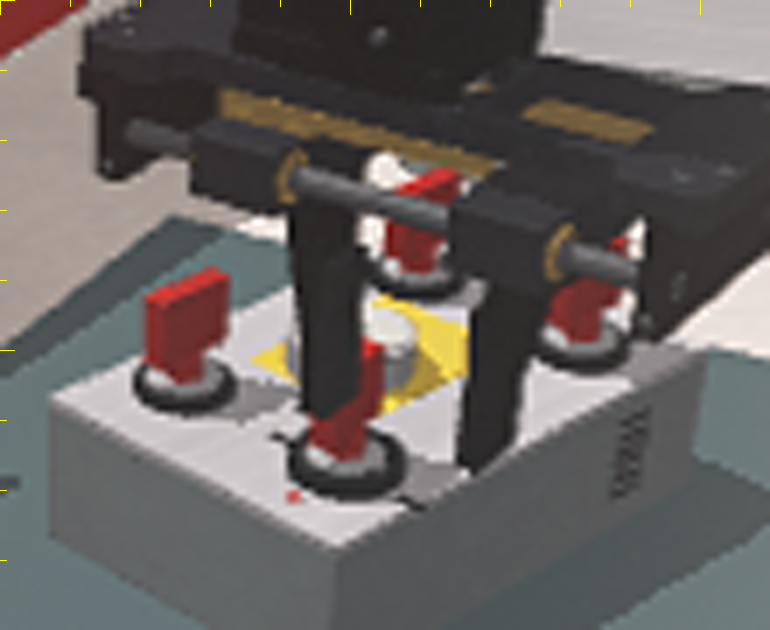

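View pics/c9_c.png

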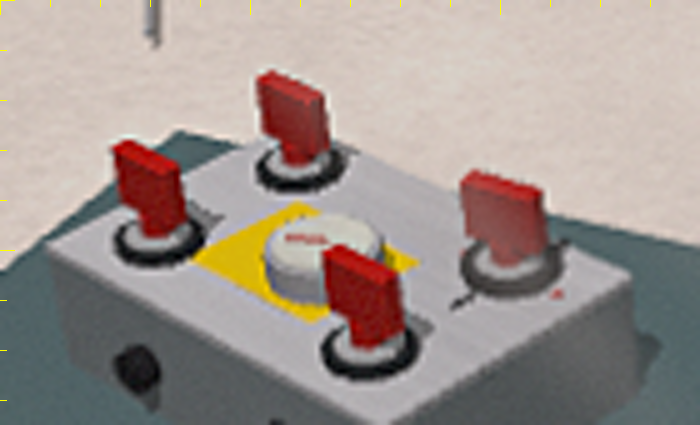

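View pics/c9.png

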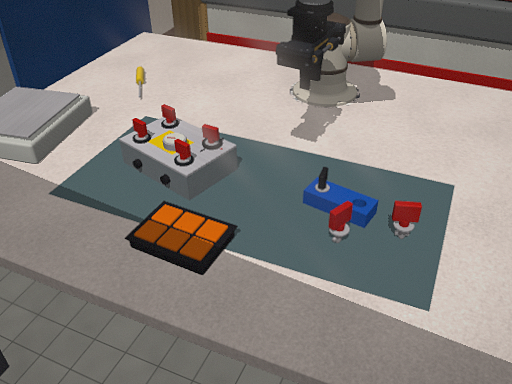

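Run:
```python
from h import *
import pickle
C=pickle.load(open("pics/c9.pkl","rb"))
for h in (.006,.0115):
  p=proj(C,pose([.509,-.1198,np.radians(-96.6)],[[a,b,.044] for a,b in ((.02,.006),(.02,-.006),(-.02,-.006),(-.02,.006))],.07+h)); print(h,((p-[110,90])*5).round(0).tolist())
```

```text
0.006 [[462.0, 171.0], [477.0, 159.0], [548.0, 180.0], [533.0, 192.0]]
0.0115 [[461.0, 160.0], [476.0, 149.0], [547.0, 170.0], [532.0, 181.0]]
```

```bash
python3 -c "
from station import ticket
print(ticket.finish_job())"
```

```text
the job is handed in; nothing more can be done
None
```

The red stud from the blue stand is now locked in the freezer unit's empty well, and I handed the job in at about 19.4 s.

**How it went**
- The wrist camera showed the catch slot at about +14° from unit x. I set the stud to that angle and the pin dropped in with about 4 N showing at the wrist, without any searching.
- I pressed it to about 2 mm above the lid with about 10 to 12 N, then turned it clockwise until the hard stop at about 95°, with about 0.2 N m.
- It rubbed against the stop on the first try at rising. I backed off the turn by about 2° and it rose to 6 mm and stopped there, with the upward push on the gripper falling off. I then let go and moved away.

**Last checks**
- Both pictures show the stud staying in place with its flange inside the bezel and its wing like the other three.
- The scene camera's wing-top height came out about 2 px below the locked prediction, and about 4 px below the unlocked one. The bezel rim in that camera is off by a similar amount, about 2.7 px, so I read it as locked.
- The highest wrist force I read was about 12 N.
- The worn stud, food tray and thermometer look unmoved, and the two larger look-alike studs were not touched.

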